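# Cull the short cap and snap-cap the nutmeg jar

## Task

One of the four green snap caps on the grey mat came out of the mould short: cull it by putting it into the open metal tin. Then set one of the sound caps squarely on the open glass jar in the capping nest and press it down until it clicks fully home; after the click keep a firm steady push of about 10 N on it so that the seal takes, never ramming it, and finish while still holding the cap pressed down, not letting go. Leave the other sound caps on the mat and leave the two closed jars and the tea box behind undisturbed.

Things in the scene. Friction and masses are not known exactly. Their poses are not given: they have to be found in the camera images.
- cap_a: sound green plastic snap cap, 48 mm across, 20 mm tall, ribbed side, lying mouth down on the mat; 20 g. Origin: centre of its underside (the mouth), z up through the crown. Inside: 16.8 mm deep, with an inward snap lip 3 mm high and 39 mm across at the mouth
- cap_b: sound green snap cap, the same as cap_a
- cap_c: sound green snap cap, the same as cap_a
- cap_short: the odd cap: same colour, 48 mm across and same crown, but short-moulded: only 11 mm tall, ragged lower edge, no snap lip; 14 g. Origin: centre of its underside. Which of the four spots it lies on varies
- rubber_mat: grey mat 220 x 220 x 3 mm, fixed; the four caps stand on it about 104 mm apart in a square. Origin: centre of its underside
- capping_nest: fixed capping nest: grey metal plate 90 x 90 x 10 mm with a black collar (60 mm across, top 28 mm above the table) holding the upright open glass jar: 47 mm across, neck 36 mm across and 18 mm tall up to the rim, 2 mm chamfer at the rim. Origin: centre of the plate's underside, on the table; the jar stands upright on its z axis
- jar_mouth (a point): centre of the jar's rim, 78 mm above the table with nothing pressing. Four sprung snap lugs stand out of the neck 9 mm below the rim. A sound cap meets them when its underside is about 4.5 mm below the rim, needs about 12 to 16 N to pass (the jar sinking 5 to 6 mm), clicks over with a sharp force drop, and is fully home with its underside 16.8 mm below the rim and its crown 3.2 mm above it
- jar (a joint): how far the jar has sunk on the rubber cushion under it, m: 0 with nothing pressing, at most 0.010; it springs back. The cushion yields about 1 mm for each 2.5 N, so pressing the cap with 10 N sinks the jar about 4 mm
- reject_tin: open metal tin without a lid, for rejects, 160 x 236 mm, walls 60 mm high, floor 2 mm thick, fixed; its long side (its own y axis) runs about along the world x direction. Origin: centre of its underside
- saffron_jar: bystander: closed glass jar with a cream cap, 49 mm across, 76 mm tall. Origin: centre of its underside
- spice_jar: bystander: closed spice jar with a green cap, 42 mm across, 97 mm tall. Origin: centre of its underside
- tea_box: bystander: dark tea box, 75 x 126 x 72 mm. Origin: centre of its underside
Not all that is in view belongs to the job. Leave any red look-alike of the cap_short alone.

How it is judged:
By the outcome, as a careful person would: the job done as asked, in the order asked, and still so for the second after the job is handed in, while the arm keeps its last pose, push and grip.
It also fails if it takes over 67 s, if anything falls off the work surface, if the arm or the gripper's body presses on something with over 40 N, if the wrist force passes 120 N, or if a joint passes its speed limit or range.

## Robot

A 6-joint arm with a two-finger parallel gripper is mounted at the origin on the work surface; the furniture and walls round the work are solid. World frame = base frame: x ahead of the robot, y to its left, z up, the work surface at z = 0. Lengths are in m, angles in rad, forces in N, time in s.
With the tool pointing down it reaches from about 0.3 to 0.875 m from the base axis. Payload 6.4 kg.
Tool frame: the origin (TCP) lies at the very end of the fingers, on their centre line; the grasp point (between the pads) lies 19 mm behind it; z points along the fingers, y is the line along which they close (so a half turn about z gives the same grasp; the last joint's range is limited). The gripper opens to 85 mm and grips with 20 to 120 N. Pads are 22 mm wide; open, the fingers measure 114 mm over their backs; the gripper's body (76 mm by 85 mm) begins 54 mm behind the grasp point. The pads swing forward as they close: fully open they stand 13 mm farther back than shut.
Start: joints at [-1.434, 0.181, 1.607, -0, 1.354, -0.206], TCP at [0.193, -0.542, 0.231] pointing down, gripper open.
Joint ranges: [-2.99, 2.99], [-0.89, 2.07], [0.3, 2.58], [-1.14, 4.28], [0, 2.63], [-3.12, 3.12]. Speed limits (rad/s): [2.57, 2.57, 3.01, 3.14, 3.14, 3.14].

## Interface

Orientations are given as a unit quaternion [w, x, y, z].
In Python, from bench import * gives the robot as it stands. The module is installed in compiled form; this text tells all that it offers.
- The arm moves only by the tool arm_command, never from a script. Its arguments are lists of equal length, an entry for each row: "dp": the shift along the tool's x, y, z in units of 0.25 m (1.0 is 0.25 m), a list of three; "turn": the turn, a rotation vector about the tool's x, y, z in units of 30 degrees (1.0 is 30 degrees), a list of three; "jaw": the opening, from 0 (shut) to 1 (fully open). A call has 1 to 5 rows; each row is the pose to reach, as a shift and turn from the pose commanded when the call began, along the tool's axes at that moment; what a row does not reach only later rows make up. A row lasts 1/8 s, in which the tool goes at most 62.5 mm and 10.7 degrees, less where a joint would pass 70% of its speed; a pose out of reach is approached as far as the arm can. A call with a number of a shift or a turn outside -1 to 1 is refused whole. A call with a gripper value outside its range is refused whole. The fingers move at their own pace and stop on an object; the grip force is fixed at half the most. Time passes only in rows, so rows that repeat a pose let the fingers close. It gives the time, the measured TCP pose, the force, the opening and the grip force at its end, in the units of the state.
- get_obs(): the state, without advancing time (a new reading comes with each control period).
- camera(name): name is "side" or "top"; returns the picture (384x512x3 uint8, blue, green, red); there is no depth.
- get_calibration(name): a dict with "camera_matrix" (3x3 intrinsics, pixels), "k1" (the pictures are not rectified: a ray, as slopes to the right and down, at radius r is drawn at 1 + k1 r^2 times it, then the intrinsics apply), "R" (3x3) and "t" (3): a world point X has camera coordinates R X + t. Camera axes: x right, y down, z forward; pixel columns grow to the right and rows downward; lengths in m; the calibration is good to about 2 mm. A picture is of the moment at which its call begins. get_calibration takes no time and is no camera call.
- hand_in(): hands the job in; it is judged then, once.
The state is a dict: "time_s": time; "q": joint angles; "dq": joint speeds; "joint_efforts": joint torques, N m; "eef_pos": TCP position; "eef_rot": TCP orientation; "wrist_force": force on the tool from outside, world axes, zero at the start; "torque": the same for the moment, N m; "opening": opening from 0.0 (shut) to 1.0 (fully open); "grasp_force": force on a finger pad.
Only numpy, scipy, OpenCV 4.12 (cv2) and the standard library are available. Lean on these libraries where they do the work, as an engineer would, in place of code of your own. Each camera call takes 0.05 s, during which the arm holds its last target. There are 200 camera calls.

## Working session

There is one attempt and no reset: what is moved stays moved. The work goes in short steps, Python scripts to look and compute and a tool call to move; the robot and the scene stay as the last step left them, time stands still between calls to the robot, and variables do not carry over. Pictures are saved under pics/ and viewed, at most 10 in all, crops included, and the job is handed in when it is done.

Besides the shell and the picture viewer there is one more tool, called after "Request:" as name(argument=value, ...) on one line, values as JSON. arm_command: Moves the arm, as the interface text tells. Its arguments: {"type":"object","properties":{"dp":{"type":"array"},"turn":{"type":"array"},"jaw":{"type":"array"}},"required":["dp","turn","jaw"]}

```bash
mkdir -p pics; cat > h.py <<'E'
from bench import *
import numpy as np, cv2
def ray(cal,u,v):
    K=np.array(cal["camera_matrix"]);R=np.array(cal["R"]);t=np.array(cal["t"])
    d=np.array([(u-K[0,2])/K[0,0],(v-K[1,2])/K[1,1]]);s=d.copy()
    for _ in range(20): s=d/(1+cal["k1"]*(s@s))
    return -R.T@t, R.T@np.array([s[0],s[1],1.])
def plane(cal,u,v,z):
    o,d=ray(cal,u,v);return o+d*(z-o[2])/d[2]
def proj(cal,X):
    c=np.array(cal["R"])@np.array(X)+np.array(cal["t"]);s=c[:2]/c[2];s=s*(1+cal["k1"]*(s@s))
    K=np.array(cal["camera_matrix"]);return K[:2,:2]@s+K[:2,2]
def tri(c1,p1,c2,p2):
    o1,d1=ray(c1,*p1);o2,d2=ray(c2,*p2)
    s=np.linalg.lstsq(np.c_[d1,-d2],o2-o1,rcond=None)[0]
    a=o1+d1*s[0];b=o2+d2*s[1];return (a+b)/2,np.linalg.norm(a-b)
E
python3 - <<'E'
from h import *
print(get_obs())
for n in("side","top"):
    im=camera(n);cv2.imwrite(f"pics/{n}0.png",im);c=get_calibration(n);print(n,c, ray(c,256,192))
E
```

```text
{'time_s': 0.0, 'q': array([-1.43428712e+00,  1.81519217e-01,  1.60800940e+00,  3.06580967e-05,
        1.35378824e+00, -2.06321773e-01]), 'dq': array([-1.81776783e-03, -1.51500931e-03, -8.98223384e-04, -5.15362726e-04,
       -2.57673217e-05, -1.67522692e-04]), 'joint_efforts': array([-1.50108344e-04, -4.44869721e+01, -3.51334798e+01, -2.91383521e-04,
        9.10202652e-03, -5.97972939e-05]), 'eef_pos': array([ 0.19322692, -0.54098142,  0.23039575]), 'eef_rot': array([-8.61051927e-04,  9.85344503e-01,  1.70573934e-01,  4.50441297e-05]), 'wrist_force': array([-1.23480768,  0.02964977,  0.37089828]), 'torque': array([ 0.02333034, -0.01323676, -0.03136874]), 'grasp_force': 0.0, 'opening': 1.00039308429866}
side {'camera_matrix': array([[420.67882788,   0.        , 259.51201359],
       [  0.        , 420.67882788, 188.32679882],
       [  0.        ,   0.        ,   1.        ]]), 'k1': -0.013726996539994771, 'R': array([[-0.88811456, -0.45950928, -0.01018556],
       [-0.15678739,  0.32371283, -0.93307434],
       [ 0.43205352, -0.82707994, -0.35953934]]), 't': array([0.51324873, 0.16249228, 0.7685914 ])} (array([0.1492278 , 0.81892825, 0.43318394]), array([ 0.4380989 , -0.8204172 , -0.36760156]))
top {'camera_matrix': array([[410.08183141,   0.        , 256.29863189],
       [  0.        , 410.08183141, 193.62574726],
       [  0.        ,   0.        ,   1.        ]]), 'k1': -0.08097106832404302, 'R': array([[-0.0263894 , -0.99963168, -0.00633317],
       [-0.98229657,  0.02710613, -0.18536102],
       [ 0.18546441,  0.00132949, -0.98265008]]), 't': array([0.00797653, 0.61361756, 1.16030934])} (array([ 0.38776883, -0.01020182,  1.25396936]), array([ 0.1893779 ,  0.00194998, -0.98191062]))
```

View pics/side0.png

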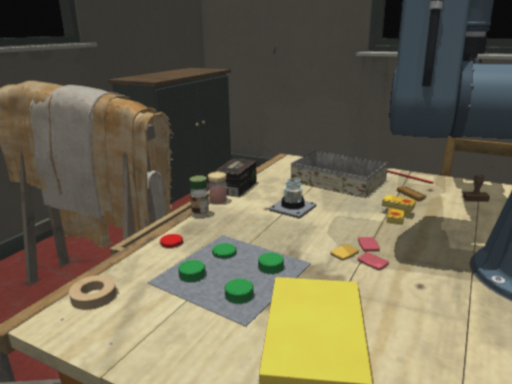

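View pics/top0.png

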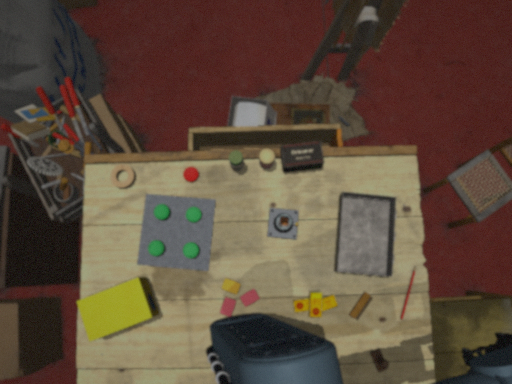

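```bash
python3 - <<'E'
from h import *
S=cv2.imread("pics/side0.png");T=cv2.imread("pics/top0.png")
cs,ct=get_calibration("side"),get_calibration("top")
def blobs(im,lo,hi,amin,box=None):
    m=cv2.inRange(cv2.cvtColor(im,cv2.COLOR_BGR2HSV),lo,hi)
    n,l,s,c=cv2.connectedComponentsWithStats(m)
    return [(c[i].round(2),s[i]) for i in range(1,n) if s[i][4]>amin],m,l
bt,mt,_=blobs(T,(50,120,40),(80,255,255),60)
bs,ms,_=blobs(S,(50,120,40),(80,255,255),60)
for c,s in bt: print("T",c,s,plane(ct,*c,.02).round(4))
for c,s in bs: print("S",c,s,plane(cs,*c,.015).round(4))
a=cv2.resize(S[225:310,160:300],None,fx=5,fy=5,interpolation=cv2.INTER_CUBIC)
b=cv2.resize(S[140:225,240:400],None,fx=4,fy=4,interpolation=cv2.INTER_CUBIC)
cv2.imwrite("pics/crop1.png",a);cv2.imwrite("pics/crop2.png",b)
E
```

```text
T [161.66 211.73] [154 205  16  15 182] [0.5724 0.282  0.02  ]
T [193.38 214.22] [186 207  15  15 172] [0.5622 0.1845 0.02  ]
T [156.06 247.83] [149 241  15  15 185] [0.463  0.2976 0.02  ]
T [190.77 249.92] [183 243  16  15 186] [0.4544 0.1924 0.02  ]
S [223.84 250.15] [213 244  23  14 252] [0.5577 0.1944 0.015 ]
S [270.48 262.46] [259 253  24  20 411] [0.4533 0.1952 0.015 ]
S [191.52 270.27] [179 260  26  21 434] [0.5716 0.2847 0.015 ]
S [238.75 290.35] [225 279  28  24 546] [0.462  0.3005 0.015 ]
```

View pics/crop1.png

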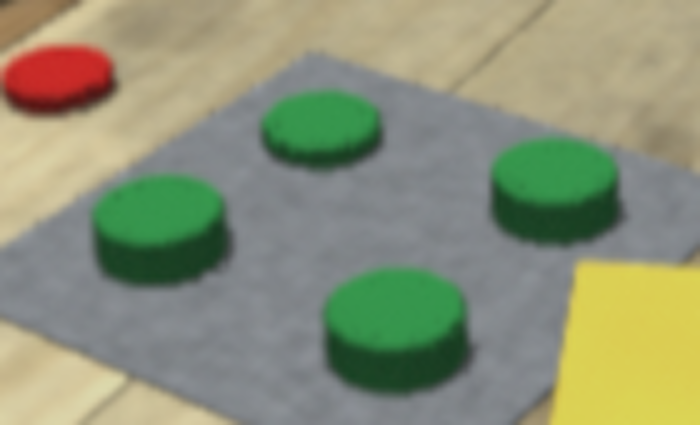

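View pics/crop2.png

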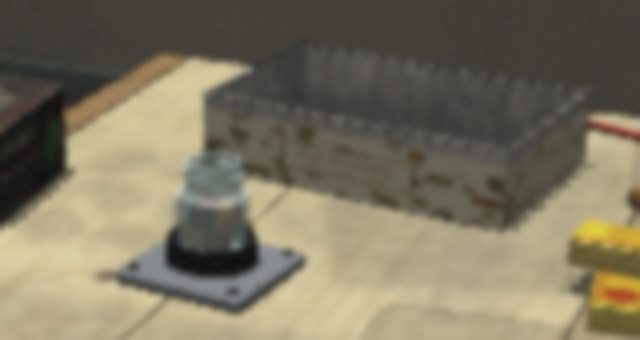

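```bash
python3 - <<'E'
from h import *
S=cv2.imread("pics/side0.png");T=cv2.imread("pics/top0.png")
cs,ct=get_calibration("side"),get_calibration("top")
def crowns(im,thr):
    h=cv2.cvtColor(im,cv2.COLOR_BGR2HSV);m=cv2.inRange(h,(50,120,thr),(80,255,255))
    n,l,s,c=cv2.connectedComponentsWithStats(m);o=[]
    for i in range(1,n):
        if s[i][4]>60:
            k=cv2.findContours((l==i).astype(np.uint8),0,1)[0][0];o.append((cv2.minAreaRect(k)[0],c[i],s[i][4]))
    return o
t=crowns(T,90);s=crowns(S,110)
print([(x[1].round(1),x[2]) for x in t]);print([(x[1].round(1),x[2]) for x in s])
for x in t:
    for y in s:
        X,e=tri(ct,x[1],cs,y[1])
        if e<.01: print("crown",X.round(4),round(e,4),y[1].round(1))
# nest: plate
R=T[200:245,262:305];g=cv2.cvtColor(R,cv2.COLOR_BGR2HSV)
m=((g[...,1]<60)|((g[...,0]>90)&(g[...,0]<130))).astype(np.uint8)
n,l,st,c=cv2.connectedComponentsWithStats(m);i=1+np.argmax(st[1:,4])
k=max(cv2.findContours((l==i).astype(np.uint8),0,1)[0],key=cv2.contourArea);r=cv2.minAreaRect(k);print(r)
P=plane(ct,r[0][0]+262,r[0][1]+200,.01);print("plate",P)
for q in cv2.boxPoints(r): print(plane(ct,q[0]+262,q[1]+200,.01).round(4))
p=np.r_[P[:2],.078]; print("rim predicted px",proj(ct,p),proj(cs,p))
z=cv2.resize(T[195:250,255:312],None,fx=7,fy=7,interpolation=cv2.INTER_CUBIC)
w=cv2.resize(S[170:220,265:322],None,fx=7,fy=7,interpolation=cv2.INTER_CUBIC)
for im,c,o,nm in((z,ct,(255,195),"z"),(w,cs,(265,170),"w")):
    for X,rad in((p,.018),(np.r_[P[:2],.028],.03)):
        pts=[(proj(c,X+rad*np.array([np.cos(a),np.sin(a),0]))-o+.5)*7 for a in np.linspace(0,6.28,40)]
        cv2.polylines(im,[np.int32(pts)],False,(0,0,255),1)
cv2.imwrite("pics/zw.png",np.hstack([z[:350],w]))
# tin
R=T[185:285,325:405]
g=cv2.cvtColor(R,cv2.COLOR_BGR2HSV);m=(g[...,1]<50).astype(np.uint8)
n,l,st,c=cv2.connectedComponentsWithStats(m);i=1+np.argmax(st[1:,4])
k=max(cv2.findContours((l==i).astype(np.uint8),0,1)[0],key=cv2.contourArea);r=cv2.minAreaRect(k);print(r)
for q in cv2.boxPoints(r): print(plane(ct,q[0]+325,q[1]+185,.06).round(4))
print("tin",plane(ct,r[0][0]+325,r[0][1]+185,.06))
E
```

```text
[(array([161.4, 211.6]), np.int32(173)), (array([193.4, 214.2]), np.int32(172)), (array([156. , 247.8]), np.int32(182)), (array([190.7, 249.9]), np.int32(183))]
[(array([223.7, 248.9]), np.int32(195)), (array([270.3, 258.9]), np.int32(239)), (array([191.1, 266.7]), np.int32(258)), (array([238.4, 286.4]), np.int32(338))]
crown [0.573  0.2828 0.0211] 0.0006 [191.1 266.7]
crown [0.5634 0.1859 0.0121] 0.0003 [223.7 248.9]
crown [0.4635 0.2979 0.0207] 0.0008 [238.4 286.4]
crown [0.4546 0.1927 0.021 ] 0.0006 [270.3 258.9]
((20.5, 23.0), (32.0, 31.0), 90.0)
plate [ 0.52930577 -0.0859189   0.01      ]
[ 0.5799 -0.0402  0.01  ]
[ 0.5773 -0.1354  0.01  ]
[ 0.4793 -0.131   0.01  ]
[ 0.482  -0.0372  0.01  ]
rim predicted px [283.83328927 220.29120934] [292.60802965 179.79951774]
((41.40723419189453, 49.25239562988281), (57.287498474121094, 80.96337890625), 4.236394882202148)
[ 0.3764 -0.2281  0.06  ]
[ 0.6118 -0.2599  0.06  ]
[ 0.5943 -0.4308  0.06  ]
[ 0.3586 -0.3931  0.06  ]
tin [ 0.4834393  -0.32711958  0.06      ]
```

View pics/zw.png

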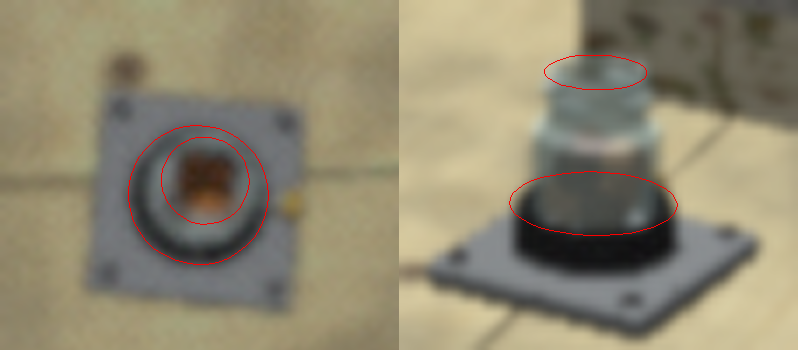

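```bash
cat >> h.py <<'E'
from scipy.spatial.transform import Rotation as Ro
def go(X):
    o=get_obs();q=o["eef_rot"];r=Ro.from_quat([q[1],q[2],q[3],q[0]]).as_matrix()
    print("t",round(o["time_s"],2),"pos",o["eef_pos"].round(4),"dp",(r.T@(np.array(X)-o["eef_pos"])/.25).round(3),"F",o["wrist_force"].round(1),"open",round(o["opening"],3),"grip",round(o["grasp_force"],1),"toolx",r[:,0].round(3),"toolz",r[:,2].round(3))
E
python3 - <<'E'
from h import *
go([.5634,.1859,.12])
T=cv2.imread("pics/top0.png");S=cv2.imread("pics/side0.png")
ct,cs=get_calibration("top"),get_calibration("side")
for im,c,(x0,y0,x1,y1) in((T,ct,(270,208,298,240)),(S,cs,(278,190,308,212))):
    g=cv2.cvtColor(im[y0:y1,x0:x1],cv2.COLOR_BGR2GRAY);m=(g<60).astype(np.uint8)
    n,l,s,ce=cv2.connectedComponentsWithStats(m)
    for i in range(1,n):
        if s[i][4]>15:
            print(s[i],ce[i]+[x0,y0]); X=[s[i][0]+s[i][2]/2-.5+x0,s[i][1]+s[i][3]/2-.5+y0]; print("bbox centre",X,plane(c,*X,.019).round(4))
E
```

```text
t 0.1 pos [ 0.1932 -0.541   0.2305] dp [ 2.372 -2.24   0.446] F [-0.2  0.6 -0.5] open 0.999 grip 0.0 toolx [0.942 0.336 0.   ] toolz [-0.     0.002 -1.   ]
[11  9  7  6 31] [283.77419355 219.64516129]
bbox centre [np.float64(284.0), np.float64(219.5)] [ 0.5388 -0.0903  0.019 ]
[ 4 14 18 10 37] [281.56756757 228.32432432]
bbox centre [np.float64(282.5), np.float64(226.5)] [ 0.5177 -0.085   0.019 ]
[  4   8  22  11 146] [292.53424658 204.26712329]
bbox centre [np.float64(292.5), np.float64(203.0)] [ 0.5255 -0.0791  0.019 ]
```

Request:
arm_command(dp=[[0.16,-0.15,0],[0.32,-0.3,0],[0.48,-0.45,0],[0.64,-0.6,0],[0.79,-0.75,0]], turn=[[0,0,0],[0,0,0],[0,0,0],[0,0,0],[0,0,0]], jaw=[1,1,1,1,1])

```text
time_s: 0.72
eef_pos: [0.3167, -0.2967, 0.231]
eef_rot: [-0.0, 0.985, 0.17, 0.0]
wrist_force: [0.3, 0.0, -0.2]
opening: 1.002
grasp_force: 0.0
```

Request:
arm_command(dp=[[0.16,-0.15,0],[0.32,-0.3,0],[0.48,-0.45,0],[0.64,-0.6,0],[0.79,-0.75,0]], turn=[[0,0,0],[0,0,0],[0,0,0],[0,0,0],[0,0,0]], jaw=[1,1,1,1,1])

```text
time_s: 1.35
eef_pos: [0.4397, -0.0538, 0.2312]
eef_rot: [0.0, 0.985, 0.171, 0.0]
wrist_force: [0.5, -0.6, -0.3]
opening: 1.002
grasp_force: 0.0
```

Request:
arm_command(dp=[[0.16,-0.15,0.05],[0.32,-0.3,0.15],[0.48,-0.45,0.25],[0.64,-0.6,0.35],[0.79,-0.75,0.44]], turn=[[0,0,0],[0,0,0],[0,0,0],[0,0,0],[0,0,0]], jaw=[1,1,1,1,1])

```text
time_s: 1.98
eef_pos: [0.5625, 0.1891, 0.1199]
eef_rot: [0.0, 0.985, 0.171, -0.0]
wrist_force: [0.9, -1.0, -0.0]
opening: 1.001
grasp_force: 0.0
```

Request:
arm_command(dp=[[0,0.013,0.15],[0,0.013,0.28],[0,0.013,0.38],[0,0.013,0.44],[0,0.013,0.465]], turn=[[0,0,0],[0,0,0],[0,0,0],[0,0,0],[0,0,0]], jaw=[1,1,1,1,1])

```text
time_s: 2.6
eef_pos: [0.5629, 0.1842, 0.0042]
eef_rot: [-0.0, 0.985, 0.171, -0.001]
wrist_force: [-0.7, -1.2, 1.3]
opening: 1.0
grasp_force: 0.0
```

Request:
arm_command(dp=[[0,0,0],[0,0,0],[0,0,0],[0,0,0],[0,0,0]], turn=[[0,0,0],[0,0,0],[0,0,0],[0,0,0],[0,0,0]], jaw=[0.6,0.4,0.3,0.3,0.3])

```text
time_s: 3.22
eef_pos: [0.5646, 0.1845, 0.0069]
eef_rot: [0.0, 0.985, 0.171, 0.001]
wrist_force: [-1.1, -0.5, 4.7]
opening: 0.526
grasp_force: 60.4
```

Request:
arm_command(dp=[[0,0,-0.1],[0,0,-0.3],[0,0,-0.5],[0,0,-0.65],[0,0,-0.7]], turn=[[0,0,0],[0,0,0],[0,0,0],[0,0,0],[0,0,0]], jaw=[0.3,0.3,0.3,0.3,0.3])

```text
time_s: 3.85
eef_pos: [0.5651, 0.1846, 0.1838]
eef_rot: [0.0, 0.985, 0.171, 0.003]
wrist_force: [0.4, -0.0, -0.0]
opening: 0.52
grasp_force: 61.2
```

```bash
python3 - <<'E'
from h import *
go([.483,-.327,.2])
S=camera("side");cv2.imwrite("pics/s1.png",S);T=camera("top")
p=proj(get_calibration("side"),get_obs()["eef_pos"]).astype(int);print(p)
a=cv2.resize(S[p[1]-50:p[1]+50,p[0]-50:p[0]+50],(400,400),interpolation=cv2.INTER_CUBIC)
p=proj(get_calibration("top"),get_obs()["eef_pos"]).astype(int)
z=cv2.resize(T[215-50:215+50,155:255],(400,400),interpolation=cv2.INTER_CUBIC)
cv2.imwrite("pics/s1c.png",np.hstack([a,z]))
E
```

```text
t 3.85 pos [0.5651 0.1846 0.1838] dp [-0.997  1.817 -0.068] F [ 0.4 -0.  -0. ] open 0.52 grip 61.2 toolx [0.942 0.336 0.006] toolz [ 0.006  0.001 -1.   ]
[220 169]
```

View pics/s1c.png

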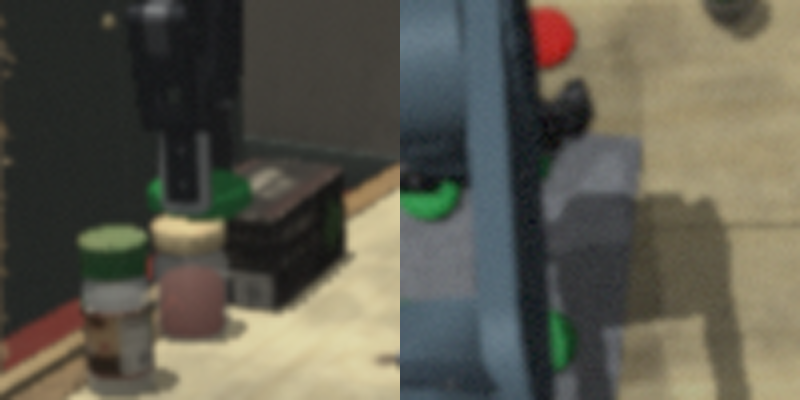

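Request:
arm_command(dp=[[-0.1,0.18,0],[-0.2,0.36,0],[-0.3,0.55,0],[-0.4,0.73,0],[-0.5,0.91,0]], turn=[[0,0,0],[0,0,0],[0,0,0],[0,0,0],[0,0,0]], jaw=[0.3,0.3,0.3,0.3,0.3])

```text
time_s: 4.58
eef_pos: [0.5204, -0.0731, 0.1777]
eef_rot: [-0.001, 0.985, 0.171, -0.002]
wrist_force: [0.5, -1.8, -0.4]
opening: 0.522
grasp_force: 61.3
```

Request:
arm_command(dp=[[-0.1,0.18,0],[-0.2,0.36,0],[-0.3,0.55,0],[-0.4,0.73,0],[-0.5,0.91,0]], turn=[[0,0,0],[0,0,0],[0,0,0],[0,0,0],[0,0,0]], jaw=[0.3,0.3,0.3,0.3,0.3])

```text
time_s: 5.2
eef_pos: [0.4794, -0.329, 0.1775]
eef_rot: [-0.002, 0.985, 0.17, -0.001]
wrist_force: [0.9, 0.6, 0.6]
opening: 0.524
grasp_force: 61.3
```

```bash
python3 - <<'E'
from h import *
go([.483,-.327,.03])
S=camera("side");cv2.imwrite("pics/s2.png",cv2.resize(S[100:240,230:450],(660,420)))
# tin rim corners, independent check via bright side-view corners: near-left(291,163) near-right(365,182) far-right(387,163)
c=get_calibration("side")
for p in((291,163),(366,179),(387,163),(316,152)): print(plane(c,*p,.06).round(3))
E
```

```text
t 5.2 pos [ 0.4794 -0.329   0.1775] dp [ 0.017 -0.     0.59 ] F [0.9 0.6 0.6] open 0.524 grip 61.3 toolx [ 0.942  0.336 -0.001] toolz [-0.003  0.003 -1.   ]
[ 0.609 -0.262  0.06 ]
[ 0.379 -0.22   0.06 ]
[ 0.359 -0.382  0.06 ]
[ 0.584 -0.402  0.06 ]
```

View pics/s2.png

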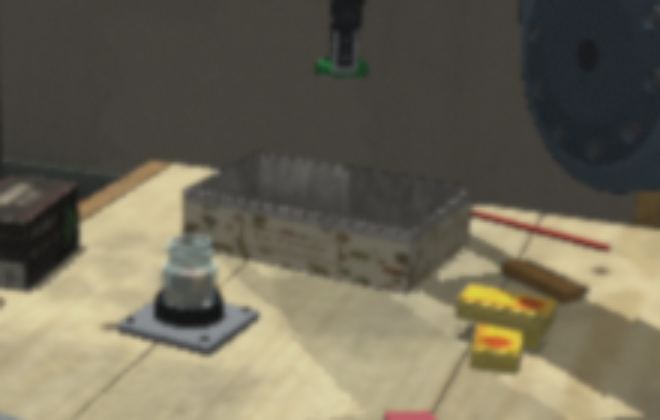

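Request:
arm_command(dp=[[0.02,0,0.15],[0.02,0,0.3],[0.02,0,0.44],[0.02,0,0.54],[0.02,0,0.59]], turn=[[0,0,0],[0,0,0],[0,0,0],[0,0,0],[0,0,0]], jaw=[0.3,0.3,0.3,0.3,0.3])

```text
time_s: 5.88
eef_pos: [0.4836, -0.3245, 0.029]
eef_rot: [-0.002, 0.985, 0.171, -0.002]
wrist_force: [-0.6, 0.7, 0.4]
opening: 0.524
grasp_force: 61.3
```

Request:
arm_command(dp=[[0,0,0.02],[0,0,0.04],[0,0,0.04],[0,0,0.04],[0,0,0.04]], turn=[[0,0,0],[0,0,0],[0,0,0],[0,0,0],[0,0,0]], jaw=[0.3,0.3,0.7,0.9,0.9])

```text
time_s: 6.5
eef_pos: [0.4859, -0.3269, 0.0232]
eef_rot: [0.0, 0.985, 0.171, 0.0]
wrist_force: [0.7, -0.3, -0.9]
opening: 0.9
grasp_force: 0.0
```

Request:
arm_command(dp=[[0,0,-0.15],[0,0,-0.4],[0,0,-0.6],[0,0,-0.7],[0,0,-0.7]], turn=[[0,0,0],[0,0,0],[0,0,0],[0,0,0],[0,0,0]], jaw=[0.9,0.9,1,1,1])

```text
time_s: 7.12
eef_pos: [0.4868, -0.3278, 0.2006]
eef_rot: [0.002, 0.985, 0.171, 0.002]
wrist_force: [-0.3, 0.0, -1.5]
opening: 1.002
grasp_force: 0.0
```

```bash
python3 - <<'E'
from h import *
go([.4546,.1927,.12])
S=camera("side");T=camera("top");cv2.imwrite("pics/s3.png",S);cv2.imwrite("pics/t3.png",T)
for im in(S,T):
    m=cv2.inRange(cv2.cvtColor(im,cv2.COLOR_BGR2HSV),(50,120,40),(80,255,255))
    n,l,s,c=cv2.connectedComponentsWithStats(m);print([(c[i].round(1).tolist(),int(s[i][4])) for i in range(1,n) if s[i][4]>12])
E
```

```text
t 7.12 pos [ 0.4868 -0.3278  0.2006] dp [ 0.578 -2.006  0.313] F [-0.3  0.  -1.5] open 1.002 grip 0.0 toolx [0.942 0.336 0.003] toolz [ 0.004 -0.004 -1.   ]
[([270.5, 262.5], 411), ([191.5, 270.3], 434), ([238.7, 290.3], 547)]
[([161.7, 211.7], 181), ([358.5, 233.6], 72), ([156.1, 247.8], 184), ([190.7, 249.9], 188)]
```

Request:
arm_command(dp=[[0.06,-0.2,0],[0.12,-0.4,0],[0.17,-0.6,0],[0.23,-0.8,0],[0.29,-1.0,0]], turn=[[0,0,0],[0,0,0],[0,0,0],[0,0,0],[0,0,0]], jaw=[1,1,1,1,1])

```text
time_s: 7.85
eef_pos: [0.4683, -0.0648, 0.1955]
eef_rot: [-0.001, 0.985, 0.17, -0.001]
wrist_force: [0.4, -0.4, 0.3]
opening: 1.002
grasp_force: 0.0
```

Request:
arm_command(dp=[[0.06,-0.2,0],[0.12,-0.4,0],[0.17,-0.6,0],[0.23,-0.8,0],[0.29,-1.0,0]], turn=[[0,0,0],[0,0,0],[0,0,0],[0,0,0],[0,0,0]], jaw=[1,1,1,1,1])

```text
time_s: 8.48
eef_pos: [0.4525, 0.1945, 0.1955]
eef_rot: [0.0, 0.985, 0.171, -0.002]
wrist_force: [0.7, -0.6, -0.7]
opening: 0.998
grasp_force: 0.0
```

Request:
arm_command(dp=[[0,0,0.1],[0,0,0.2],[0,0,0.31],[0,0,0.31]], turn=[[0,0,0],[0,0,0],[0,0,0],[0,0,0]], jaw=[1,1,1,1])

```text
time_s: 8.98
eef_pos: [0.4507, 0.1926, 0.1163]
eef_rot: [-0.0, 0.985, 0.171, -0.004]
wrist_force: [-0.5, -0.6, 0.7]
opening: 0.998
grasp_force: 0.0
```

```bash
python3 - <<'E'
from h import *
go([.4546,.1927,.011])
T=camera("top");cv2.imwrite("pics/t4.png",T)
m=cv2.inRange(cv2.cvtColor(T,cv2.COLOR_BGR2HSV),(50,120,40),(80,255,255))
n,l,s,c=cv2.connectedComponentsWithStats(m);print([(c[i].round(1).tolist(),int(s[i][4])) for i in range(1,n) if s[i][4]>12])
E
```

```text
t 8.97 pos [0.4507 0.1926 0.1163] dp [0.018 0.005 0.421] F [-0.5 -0.6  0.7] open 0.998 grip 0.0 toolx [ 0.942  0.336 -0.008] toolz [-0.008 -0.001 -1.   ]
[([161.7, 211.4], 169), ([361.5, 234.9], 164), ([194.2, 252.6], 54)]
```

Request:
arm_command(dp=[[0.018,0.005,0.13],[0.018,0.005,0.26],[0.018,0.005,0.35],[0.018,0.005,0.4],[0.018,0.005,0.42]], turn=[[0,0,0],[0,0,0],[0,0,0],[0,0,0],[0,0,0]], jaw=[1,1,1,1,1])

```text
time_s: 9.65
eef_pos: [0.459, 0.1934, 0.0151]
eef_rot: [0.0, 0.985, 0.171, 0.0]
wrist_force: [0.2, 0.8, 0.5]
opening: 1.002
grasp_force: 0.0
```

Request:
arm_command(dp=[[0,0,0],[0,0,0],[0,0,0],[0,0,0],[0,0,0]], turn=[[0,0,0],[0,0,0],[0,0,0],[0,0,0],[0,0,0]], jaw=[0.7,0.5,0.3,0.2,0.2])

```text
time_s: 10.28
eef_pos: [0.4596, 0.1936, 0.0166]
eef_rot: [0.0, 0.985, 0.171, 0.001]
wrist_force: [-1.6, -0.7, 7.7]
opening: 0.522
grasp_force: 59.8
```

Request:
arm_command(dp=[[0,0,-0.05],[0,0,-0.2],[0,0,-0.4],[0,0,-0.6],[0,0,-0.7]], turn=[[0,0,0],[0,0,0],[0,0,0],[0,0,0],[0,0,0]], jaw=[0.2,0.2,0.2,0.2,0.2])

```text
time_s: 10.9
eef_pos: [0.4602, 0.1937, 0.1944]
eef_rot: [0.0, 0.985, 0.171, 0.003]
wrist_force: [-0.3, -0.0, -0.5]
opening: 0.519
grasp_force: 61.2
```

```bash
python3 - <<'E'
from h import *
go([.525,-.087,.18])
T=cv2.imread("pics/top0.png");S=cv2.imread("pics/side0.png")
cs,ct=get_calibration("side"),get_calibration("top")
# collar circle fit: dark annulus in top
g=cv2.GaussianBlur(cv2.cvtColor(cv2.resize(T[205:241,266:302],None,fx=8,fy=8,interpolation=cv2.INTER_CUBIC),cv2.COLOR_BGR2GRAY),(0,0),3)
m=(g<75).astype(np.uint8);k=cv2.findContours(m,0,1)[0];k=[c for c in k if cv2.contourArea(c)>150]
for c in k: print(cv2.minEnclosingCircle(c),cv2.contourArea(c))
(x,y),r=cv2.minEnclosingCircle(max(k,key=cv2.contourArea));p=((x+.5)/8-.5+266,(y+.5)/8-.5+205)
print("collar",p,r/8,[plane(ct,*p,z).round(4) for z in(.019,.028)])
# plate corners from top zoom pic (x7 crop at 255,195) and visible ones from side zoom (265,170)
f=lambda q,o:[(q[0]+.5)/7-.5+o[0],(q[1]+.5)/7-.5+o[1]]
P=[plane(ct,*f(q,(255,195)),.01) for q in((105,92),(305,108),(295,312),(85,292))];print(np.round(P,4),np.mean(P,0))
w=[(q[0]-399,q[1]) for q in((428,270),(757,240),(640,328))]
Q=[plane(cs,*f(q,(265,170)),.01) for q in w];print(np.round(Q,4),"mid",(Q[0]+Q[1])/2)
R=f((597-399,72),(265,170));print("side rim",plane(cs,*R,.078))
E
```

```text
t 10.9 pos [0.4602 0.1937 0.1944] dp [-0.134  1.145  0.058] F [-0.3 -0.  -0.5] open 0.519 grip 61.2 toolx [0.942 0.336 0.006] toolz [ 0.006  0.001 -1.   ]
((138.6666717529297, 148.0), 77.6925048828125) 4389.0
((146.0, 125.0), 38.600616455078125) 3090.0
collar (282.8958339691162, 223.0625) 9.711563110351562 [array([ 0.5281, -0.0866,  0.019 ]), array([ 0.527, -0.086,  0.028])]
[[ 0.5775 -0.0481  0.01  ]
 [ 0.568  -0.1354  0.01  ]
 [ 0.479  -0.1271  0.01  ]
 [ 0.4902 -0.0366  0.01  ]] [ 0.52866119 -0.08678471  0.01      ]
[[ 0.574  -0.0426  0.01  ]
 [ 0.4785 -0.1193  0.01  ]
 [ 0.4877 -0.0304  0.01  ]] mid [ 0.52623368 -0.08094358  0.01      ]
side rim [ 0.52858748 -0.08580127  0.078     ]
```

Request:
arm_command(dp=[[-0.02,0.2,0],[-0.04,0.4,0],[-0.06,0.6,0],[-0.08,0.8,0],[-0.1,0.98,0]], turn=[[0,0,0],[0,0,0],[0,0,0],[0,0,0],[0,0,0]], jaw=[0.2,0.2,0.2,0.2,0.2])

```text
time_s: 11.52
eef_pos: [0.5179, -0.0475, 0.1912]
eef_rot: [0.0, 0.985, 0.17, 0.001]
wrist_force: [-0.9, 0.5, 0.3]
opening: 0.523
grasp_force: 61.2
```

Request:
arm_command(dp=[[0,0.1,0],[0,0.165,0.1],[0,0.165,0.2],[0,0.165,0.26],[0,0.165,0.26]], turn=[[0,0,0],[0,0,0],[0,0,0],[0,0,0],[0,0,0]], jaw=[0.2,0.2,0.2,0.2,0.2])

```text
time_s: 12.15
eef_pos: [0.5306, -0.0841, 0.1245]
eef_rot: [-0.001, 0.985, 0.171, -0.001]
wrist_force: [0.4, 0.2, 0.3]
opening: 0.521
grasp_force: 61.2
```

```bash
python3 - <<'E'
from h import *
go([.5327,-.0843,.11])
S=camera("side");T=camera("top");cv2.imwrite("pics/s5.png",S);cv2.imwrite("pics/t5.png",T)
a=cv2.resize(S[140:220,250:340],(450,400),interpolation=cv2.INTER_CUBIC)
b=cv2.resize(T[185:255,250:320],(350,350),interpolation=cv2.INTER_CUBIC)
b=cv2.copyMakeBorder(b,0,50,0,0,0)
cv2.imwrite("pics/c5.png",np.hstack([a,b]))
for im in(S,T):
    m=cv2.inRange(cv2.cvtColor(im,cv2.COLOR_BGR2HSV),(50,120,40),(80,255,255))
    n,l,s,c=cv2.connectedComponentsWithStats(m);print([(c[i].round(1).tolist(),s[i].tolist()) for i in range(1,n) if s[i][4]>12])
E
```

```text
t 12.15 pos [ 0.5306 -0.0841  0.1245] dp [0.008 0.004 0.058] F [0.4 0.2 0.3] open 0.521 grip 61.2 toolx [ 0.942  0.336 -0.001] toolz [-0.002  0.001 -1.   ]
[([297.0, 164.6], [286, 159, 18, 11, 96]), ([191.5, 270.3], [179, 260, 26, 21, 435]), ([238.7, 290.4], [225, 279, 28, 24, 550])]
[([161.7, 211.8], [154, 205, 16, 15, 183]), ([282.8, 225.0], [279, 223, 10, 4, 20]), ([361.5, 235.0], [355, 228, 14, 15, 165]), ([156.1, 247.9], [149, 241, 15, 15, 185])]
```

View pics/c5.png

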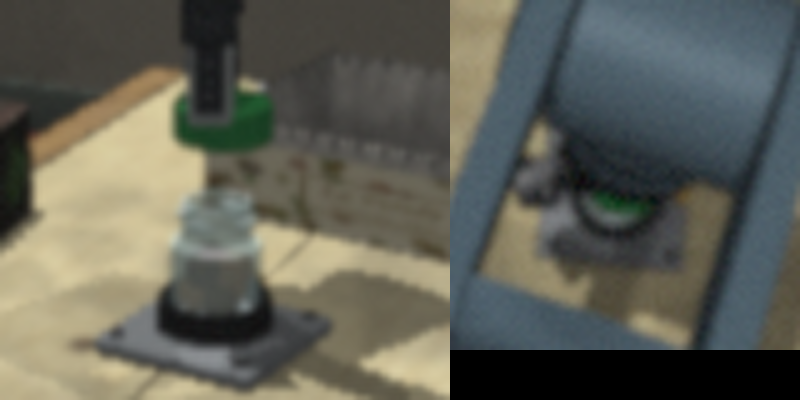

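```bash
python3 - <<'E'
from h import *
cs,ct=get_calibration("side"),get_calibration("top")
S=cv2.imread("pics/s5.png");T=cv2.imread("pics/t5.png")
def circ(c,x,y,z,r): return np.array([proj(c,[x+r*np.cos(a),y+r*np.sin(a),z]) for a in np.linspace(0,6.28,73)])
# side: widths per row of green (cap) loosely thresholded, glass rim
h=cv2.cvtColor(S,cv2.COLOR_BGR2HSV)
m=cv2.inRange(h,(45,90,25),(85,255,255))[155:175,275:315]
ys,xs=np.nonzero(m);print("cap side cols",xs.min()+275,xs.max()+275,"rows",ys.min()+155,ys.max()+155)
g=cv2.cvtColor(S,cv2.COLOR_BGR2GRAY)
col=g[200:207,275:312].min(0);i=np.nonzero(col<70)[0];print("collar cols",i.min()+275,i.max()+275)
h=cv2.cvtColor(T,cv2.COLOR_BGR2HSV);m=cv2.inRange(h,(45,70,25),(90,255,255))[215:240,270:300]
print(np.argwhere(m)[:, ::-1].min(0)+[270,215],np.argwhere(m)[:, ::-1].max(0)+[270,215])
for x,y in((.528,-.086),(.5253,-.0855),(.5253,-.0885)):
    for z in(.111,.131,.14):
        s=circ(cs,x,y,z,.024);t=circ(ct,x,y,z,.024)
        print((x,y,z),"side cols",s[:,0].min().round(1),s[:,0].max().round(1),"rows",s[:,1].min().round(1),s[:,1].max().round(1),"top row max",t[:,1].max().round(1),"col mid",t[:,0].mean().round(1))
    s=circ(cs,x,y,.02,.03);print(" collar side",s[:,0].min().round(1),s[:,0].max().round(1))
E
```

```text
cap side cols 285 303 rows 159 169
collar cols 282 311
[279 223] [290 227]
(0.528, -0.086, 0.111) side cols 283.5 303.2 rows 164.2 170.3 top row max 227.9 col mid 284.6
(0.528, -0.086, 0.131) side cols 283.6 303.4 rows 156.5 162.3 top row max 227.1 col mid 285.0
(0.528, -0.086, 0.14) side cols 283.6 303.5 rows 153.0 158.7 top row max 226.8 col mid 285.2
 collar side 280.8 304.6
(0.5253, -0.0855, 0.111) side cols 284.4 304.2 rows 164.4 170.5 top row max 228.8 col mid 284.4
(0.5253, -0.0855, 0.131) side cols 284.5 304.4 rows 156.7 162.5 top row max 228.1 col mid 284.9
(0.5253, -0.0855, 0.14) side cols 284.6 304.5 rows 153.2 158.9 top row max 227.8 col mid 285.1
 collar side 281.7 305.6
(0.5253, -0.0885, 0.111) side cols 285.0 304.6 rows 164.0 170.2 top row max 228.8 col mid 285.5
(0.5253, -0.0885, 0.131) side cols 285.0 304.9 rows 156.3 162.2 top row max 228.1 col mid 286.0
(0.5253, -0.0885, 0.14) side cols 285.1 305.0 rows 152.9 158.5 top row max 227.7 col mid 286.2
 collar side 282.2 306.0
```

Request:
arm_command(dp=[[0.008,0.004,0.03],[0.008,0.004,0.06],[0.008,0.004,0.09],[0.008,0.004,0.11],[0.008,0.004,0.11]], turn=[[0,0,0],[0,0,0],[0,0,0],[0,0,0],[0,0,0]], jaw=[0.2,0.2,0.2,0.2,0.2])

```text
time_s: 12.88
eef_pos: [0.5332, -0.0847, 0.0969]
eef_rot: [-0.0, 0.985, 0.171, -0.001]
wrist_force: [0.4, 1.1, -0.3]
opening: 0.519
grasp_force: 61.2
```

```bash
python3 - <<'E'
from h import *
go([.5327,-.0843,.0916])
S=camera("side");T=camera("top");cv2.imwrite("pics/s6.png",S)
a=cv2.resize(S[150:210,260:330],(700,600),interpolation=cv2.INTER_CUBIC)
cv2.imwrite("pics/c6.png",a)
E
```

```text
t 12.88 pos [ 0.5332 -0.0847  0.0969] dp [-0.001 -0.002  0.021] F [ 0.4  1.1 -0.3] open 0.519 grip 61.2 toolx [ 0.942  0.336 -0.001] toolz [-0.001  0.    -1.   ]
```

View pics/c6.png

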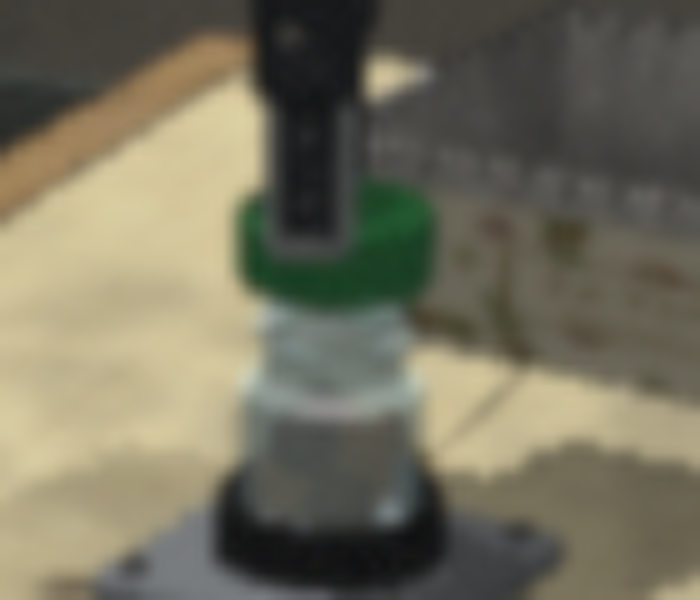

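Request:
arm_command(dp=[[0,0,0.007],[0,0,0.014],[0,0,0.021],[0,0,0.028],[0,0,0.028]], turn=[[0,0,0],[0,0,0],[0,0,0],[0,0,0],[0,0,0]], jaw=[0.2,0.2,0.2,0.2,0.2])

```text
time_s: 13.6
eef_pos: [0.5334, -0.0848, 0.0903]
eef_rot: [-0.0, 0.985, 0.171, -0.0]
wrist_force: [0.6, 0.3, -0.1]
opening: 0.52
grasp_force: 61.2
```

Request:
arm_command(dp=[[0,0,0.003],[0,0,0.006],[0,0,0.009],[0,0,0.012],[0,0,0.012]], turn=[[0,0,0],[0,0,0],[0,0,0],[0,0,0],[0,0,0]], jaw=[0.2,0.2,0.2,0.2,0.2])

```text
time_s: 14.22
eef_pos: [0.5336, -0.0848, 0.0875]
eef_rot: [-0.0, 0.985, 0.171, -0.0]
wrist_force: [0.7, 0.1, -0.9]
opening: 0.52
grasp_force: 61.2
```

Request:
arm_command(dp=[[0,0,0.003],[0,0,0.006],[0,0,0.009],[0,0,0.012],[0,0,0.012]], turn=[[0,0,0],[0,0,0],[0,0,0],[0,0,0],[0,0,0]], jaw=[0.2,0.2,0.2,0.2,0.2])

```text
time_s: 14.85
eef_pos: [0.5339, -0.085, 0.0849]
eef_rot: [0.0, 0.985, 0.171, 0.0]
wrist_force: [0.3, -1.0, 3.5]
opening: 0.523
grasp_force: 61.7
```

Request:
arm_command(dp=[[0,0,0.003],[0,0,0.006],[0,0,0.009],[0,0,0.012],[0,0,0.012]], turn=[[0,0,0],[0,0,0],[0,0,0],[0,0,0],[0,0,0]], jaw=[0.2,0.2,0.2,0.2,0.2])

```text
time_s: 15.48
eef_pos: [0.5343, -0.0851, 0.0823]
eef_rot: [0.0, 0.985, 0.171, 0.001]
wrist_force: [-0.4, -0.6, 9.0]
opening: 0.523
grasp_force: 62.4
```

Request:
arm_command(dp=[[0,0,0.002],[0,0,0.004],[0,0,0.006],[0,0,0.008],[0,0,0.008]], turn=[[0,0,0],[0,0,0],[0,0,0],[0,0,0],[0,0,0]], jaw=[0.2,0.2,0.2,0.2,0.2])

```text
time_s: 16.1
eef_pos: [0.5346, -0.0851, 0.0808]
eef_rot: [0.0, 0.985, 0.171, 0.001]
wrist_force: [-0.5, 0.7, 11.1]
opening: 0.522
grasp_force: 62.8
```

Request:
arm_command(dp=[[0,0,0.002],[0,0,0.004],[0,0,0.006],[0,0,0.008],[0,0,0.008]], turn=[[0,0,0],[0,0,0],[0,0,0],[0,0,0],[0,0,0]], jaw=[0.2,0.2,0.2,0.2,0.2])

```text
time_s: 16.73
eef_pos: [0.5349, -0.0851, 0.0791]
eef_rot: [0.001, 0.985, 0.171, 0.001]
wrist_force: [-0.5, 1.2, 11.2]
opening: 0.517
grasp_force: 63.0
```

Request:
arm_command(dp=[[0,0,0.002],[0,0,0.004],[0,0,0.004],[0,0,0.004]], turn=[[0,0,0],[0,0,0],[0,0,0],[0,0,0]], jaw=[0.2,0.2,0.2,0.2])

```text
time_s: 17.23
eef_pos: [0.5331, -0.0847, 0.0758]
eef_rot: [-0.0, 0.985, 0.171, -0.0]
wrist_force: [1.2, -1.8, -1.1]
opening: 0.524
grasp_force: 61.3
```

Request:
arm_command(dp=[[0,0,0.003],[0,0,0.006],[0,0,0.009],[0,0,0.012],[0,0,0.012]], turn=[[0,0,0],[0,0,0],[0,0,0],[0,0,0],[0,0,0]], jaw=[0.2,0.2,0.2,0.2,0.2])

```text
time_s: 17.85
eef_pos: [0.5334, -0.0848, 0.0736]
eef_rot: [-0.0, 0.985, 0.171, -0.0]
wrist_force: [-1.3, 0.4, 2.3]
opening: 0.527
grasp_force: 62.0
```

Request:
arm_command(dp=[[0,0,0.002],[0,0,0.004],[0,0,0.006],[0,0,0.008],[0,0,0.008]], turn=[[0,0,0],[0,0,0],[0,0,0],[0,0,0],[0,0,0]], jaw=[0.2,0.2,0.2,0.2,0.2])

```text
time_s: 18.48
eef_pos: [0.5336, -0.0848, 0.0719]
eef_rot: [-0.0, 0.985, 0.171, -0.0]
wrist_force: [-3.2, 0.9, 7.2]
opening: 0.522
grasp_force: 62.5
```

Request:
arm_command(dp=[[0,0,0.002],[0,0,0.004],[0,0,0.006],[0,0,0.006],[0,0,0.006]], turn=[[0,0,0],[0,0,0],[0,0,0],[0,0,0],[0,0,0]], jaw=[0.2,0.2,0.2,0.2,0.2])

```text
time_s: 19.1
eef_pos: [0.5336, -0.0848, 0.0708]
eef_rot: [0.0, 0.985, 0.171, -0.0]
wrist_force: [-4.0, 1.3, 9.2]
opening: 0.523
grasp_force: 62.9
```

Request:
arm_command(dp=[[0,0,0],[0,0,0],[0,0,0],[0,0,0],[0,0,0]], turn=[[0,0,0],[0,0,0],[0,0,0],[0,0,0],[0,0,0]], jaw=[0.2,0.2,0.2,0.2,0.2])

```text
time_s: 19.73
eef_pos: [0.5336, -0.0848, 0.0708]
eef_rot: [0.0, 0.985, 0.171, -0.0]
wrist_force: [-5.6, 0.9, 10.1]
opening: 0.52
grasp_force: 62.9
```

```bash
python3 - <<'E'
from h import *
for _ in range(3): go([.5327,-.0843,.0708]);S=camera("side")
T=camera("top")
cv2.imwrite("pics/c7.png",np.hstack([cv2.resize(S[150:210,260:320],(480,480),interpolation=cv2.INTER_CUBIC),cv2.resize(S[145:310,150:315],(320,480)) [:, :320]]))
m=cv2.inRange(cv2.cvtColor(T,cv2.COLOR_BGR2HSV),(50,120,40),(80,255,255))
n,l,s,c=cv2.connectedComponentsWithStats(m);print([(c[i].round(1).tolist(),int(s[i][4])) for i in range(1,n) if s[i][4]>12])
E
```

```text
t 19.73 pos [ 0.5336 -0.0848  0.0708] dp [-0.003 -0.003 -0.   ] F [-5.6  0.9 10.1] open 0.52 grip 62.9 toolx [ 0.942  0.336 -0.   ] toolz [-0. -0. -1.]
t 19.77 pos [ 0.5336 -0.0848  0.0708] dp [-0.003 -0.003 -0.   ] F [-5.7  1.7 10.1] open 0.521 grip 62.9 toolx [ 0.942  0.336 -0.   ] toolz [-0. -0. -1.]
t 19.82 pos [ 0.5336 -0.0848  0.0708] dp [-0.003 -0.003 -0.   ] F [-4.8  1.1 10.8] open 0.52 grip 62.9 toolx [ 0.942  0.336 -0.   ] toolz [-0. -0. -1.]
[([161.7, 211.8], 179), ([282.2, 226.9], 32), ([361.5, 234.8], 164), ([156.1, 247.9], 186)]
```

View pics/c7.png

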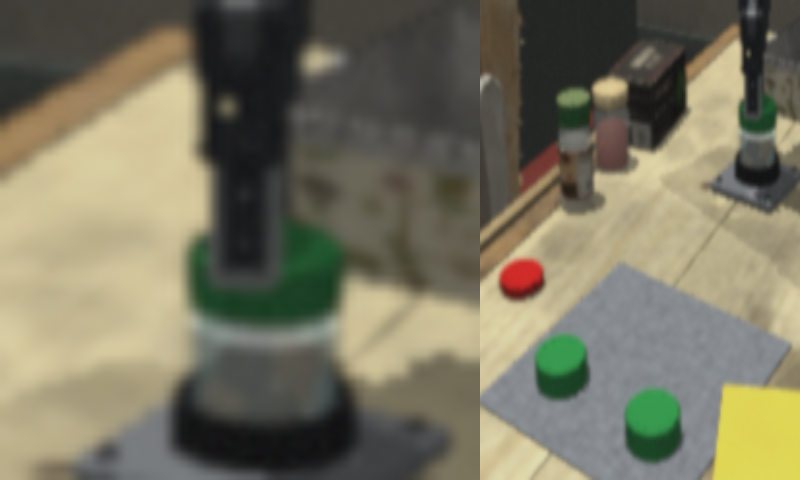

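The cap is seated level and fully home, with about 10 N on it. There is a small sideways load, so I'll relieve that gently and keep holding.

Request:
arm_command(dp=[[-0.001,0,0],[-0.002,0,0],[-0.003,0,0],[-0.004,0,0],[-0.004,0,0]], turn=[[0,0,0],[0,0,0],[0,0,0],[0,0,0],[0,0,0]], jaw=[0.2,0.2,0.2,0.2,0.2])

```text
time_s: 20.55
eef_pos: [0.5336, -0.0849, 0.071]
eef_rot: [-0.0, 0.985, 0.171, 0.001]
wrist_force: [-1.2, 4.0, 8.7]
opening: 0.524
grasp_force: 62.9
```

Request:
arm_command(dp=[[0,0,0],[0,0,0],[0,0,0],[0,0,0],[0,0,0]], turn=[[0,0,0],[0,0,0],[0,0,0],[0,0,0],[0,0,0]], jaw=[0.2,0.2,0.2,0.2,0.2])

```text
time_s: 21.18
eef_pos: [0.5336, -0.0849, 0.0711]
eef_rot: [-0.0, 0.985, 0.171, 0.001]
wrist_force: [-2.1, 3.1, 9.4]
opening: 0.521
grasp_force: 62.9
```

Request:
arm_command(dp=[[0,0,0],[0,0,0],[0,0,0],[0,0,0],[0,0,0]], turn=[[0,0,0],[0,0,0],[0,0,0],[0,0,0],[0,0,0]], jaw=[0.2,0.2,0.2,0.2,0.2])

```text
time_s: 21.8
eef_pos: [0.5335, -0.0849, 0.071]
eef_rot: [-0.0, 0.985, 0.171, 0.001]
wrist_force: [-2.4, 2.9, 8.9]
opening: 0.521
grasp_force: 62.9
```

Top up slightly to 10 N, hold, hand in.

Request:
arm_command(dp=[[0,0,0.001],[0,0,0.002],[0,0,0.002],[0,0,0.002],[0,0,0.002]], turn=[[0,0,0],[0,0,0],[0,0,0],[0,0,0],[0,0,0]], jaw=[0.2,0.2,0.2,0.2,0.2])

```text
time_s: 22.42
eef_pos: [0.5336, -0.0848, 0.0706]
eef_rot: [-0.0, 0.985, 0.171, 0.001]
wrist_force: [-3.1, 3.6, 9.5]
opening: 0.524
grasp_force: 63.0
```

Request:
arm_command(dp=[[0,0,0],[0,0,0],[0,0,0],[0,0,0],[0,0,0]], turn=[[0,0,0],[0,0,0],[0,0,0],[0,0,0],[0,0,0]], jaw=[0.2,0.2,0.2,0.2,0.2])

```text
time_s: 23.05
eef_pos: [0.5336, -0.0849, 0.0706]
eef_rot: [0.0, 0.985, 0.171, 0.001]
wrist_force: [-1.9, 2.4, 10.6]
opening: 0.519
grasp_force: 63.0
```

Request:
arm_command(dp=[[0,0,0],[0,0,0],[0,0,0],[0,0,0],[0,0,0]], turn=[[0,0,0],[0,0,0],[0,0,0],[0,0,0],[0,0,0]], jaw=[0.2,0.2,0.2,0.2,0.2])

```text
time_s: 23.68
eef_pos: [0.5336, -0.0849, 0.0706]
eef_rot: [0.0, 0.985, 0.171, 0.001]
wrist_force: [-2.4, 3.1, 10.2]
opening: 0.521
grasp_force: 63.0
```

```bash
python3 -c "
from h import *
go([.5327,-.0843,.0708]);print(hand_in())"
```

```text
t 23.68 pos [ 0.5336 -0.0849  0.0706] dp [-0.002 -0.003 -0.001] F [-2.4  3.1 10.2] open 0.521 grip 63.0 toolx [0.942 0.336 0.002] toolz [ 0.002  0.    -1.   ]
the job is handed in; nothing more can be done
None
```

The short cap is in the tin, and a sound cap is clicked fully home on the jar and still gripped under a steady push of about 10 N; I handed the job in at 23.7 s, and no verdict was returned.

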